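# Zero the gauge and hold the lens barrel down in its V

### The arm

A 6-joint arm with a two-finger parallel gripper is mounted at the origin on a cart in front of the work surface, level with it; the furniture and walls round the work are solid. World frame = base frame: x ahead of the robot, y to its left, z up, the work surface at z = 0. Lengths are in m, angles in rad, forces in N, time in s.
With the tool pointing down it reaches from about 0.425 to 0.95 m from the base axis. Payload 3.5 kg.
Tool frame: the origin (TCP) lies at the very end of the fingers, on their centre line; the grasp point (between the pads) lies behind it (ctrl.grasp_offset is the z of the grasp point in the tool frame, in m); z points along the fingers, x is the direction in which the jaws open and shut, and the axes are right-handed (so a half turn about z gives the same grasp; the last joint's range is limited). The gripper opens to 85 mm and grips with 20 to 120 N. Pads are 22 mm wide; open, the fingers measure 114 mm over their backs; the gripper's body (76 mm by 85 mm) begins 54 mm behind the grasp point. The pads swing forward as they close: fully open they stand 13 mm farther back than shut.
Start: joints at [1.13, 0.286, 1.577, -0, 1.279, -0.15], TCP at [0.193, 0.647, 0.231] pointing down, gripper open.
Joint ranges: [-2.77, 2.77], [-0.9, 2.22], [0.21, 2.48], [-1.53, 4.67], [0.24, 2.81], [-2.84, 2.84]. Speed limits (rad/s): [2.79, 2.79, 3.14, 3.14, 3.14, 3.14].

### API

Orientations are given as a unit quaternion [x, y, z, w].
In Python, from plant import ctrl gives the robot as it stands.
- The arm moves only by the shell command python3 -m jog 'ROWS' [FORCE]. ROWS is JSON, a list of rows, each an object with "grip": the closure, from 0 (fully open) to 1 (shut); "xyz": the shift along the tool's x, y, z in m, a list of three; "dr": the turn, a rotation vector about the tool's x, y, z in rad, a list of three. A call has 1 to 12 rows; each row is the pose to reach, as a shift and turn from the pose commanded when the call began, along the tool's axes at that moment; what a row does not reach only later rows make up. A row lasts 1/12 s, in which the tool goes at most 41.7 mm and 7.16 degrees, less where a joint would pass 70% of its speed; a pose out of reach is approached as far as the arm can. A call with a gripper value outside its range is refused whole. The fingers move at their own pace and stop on an object; FORCE is the grip in N (left out, the last holds). Time passes only in rows, so rows that repeat a pose let the fingers close. It gives the time, the measured TCP pose, the force and the opening at its end, in the units of the state.
- ctrl.get_state(): the state, without advancing time (a new reading comes with each control period).
- ctrl.read_camera(name): name is "scene" or "top" or "wrist"; returns the picture (400x640x3 uint8, red, green, blue); there is no depth.
- ctrl.get_calibration(name): a dict with "mtx" (3x3 intrinsics, pixels), "R" (3x3) and "t" (3): a world point X has camera coordinates R X + t; the wrist camera has in their place "hand_eye" (4x4, takes a point from camera to tool coordinates, whose origin is the TCP and whose axes are the tool frame's). Camera axes: x right, y down, z forward; pixel columns grow to the right and rows downward; lengths in m; the calibration is good to about 2 mm. A picture is of the moment at which its call begins: read the wrist's pose just before it. get_calibration takes no time and is no camera call.
- ctrl.sign_off(): hands the job in, once; it reports no verdict.
The state is a dict: "time": time; "qpos": joint angles; "dq": joint speeds; "joint_efforts": joint torques, N m; "eef_pos": TCP position; "tcp_rot": TCP orientation; "contact_force": force on the tool from outside, world axes, zero at the start; "wrist_torque": the same for the moment, N m; "opening": opening from 0.0 (shut) to 1.0 (fully open).
Only numpy, scipy, OpenCV 4.12 (cv2) and the standard library are available. Lean on these libraries where they do the work, as an engineer would, in place of code of your own. Each camera call takes 0.05 s, during which the arm holds its last target.

### The job

Check the modelscope's long lens barrel on the sprung V-block gauge: first push the gauge's zeroing plunger fully down, then take the long barrel from its wooden rest and lay it lengthways in the V, centred so that it overhangs both ends about equally. Press the barrel gently but firmly down, so that it bears on both flanks of the V and the sprung cradle goes right down to its stop, and finish while still holding it down like that; leave the short spacer sleeve where it lies.

Things in the scene. Friction and masses are not known exactly. Their poses are not given: they have to be found in the camera images.
- lens_barrel: The long aluminium lens barrel: cylinder, 36 mm diameter, 120 mm long, glass in both ends, thin dark rings near the ends, 0.13 to 0.24 kg. Origin at its centre, long axis its own y (ends alike). It starts lying on one of two equal wooden rests 31 mm wide (fingers pass down beside them), its axis 36 mm above the bench; the rests stand on a 7 mm thick board.
- spacer_sleeve: A short plain aluminium sleeve, 36 mm in diameter and 70 mm long, on the other wooden rest, not to be moved (up to 20 mm is allowed). Origin at its centre, long axis its own y.
- gauge: Fixed gauge on the bench: dark base plate 70 x 182 x 14 mm. Origin under the middle of the V, which runs along its y (base: y -62 to +120 mm). A sprung cradle carries two 90 degree V yokes (y -50 to -28 and 28 to 50 mm, tops 74 mm above the bench); fingers holding the barrel's middle fit the 56 mm gap between them, down to a plate 38 mm above the bench. Plunger at y = +92 mm.
- v_seat (a point): The point where the centre of the seated barrel belongs: the middle of the V, 75.5 mm above the bench with the cradle up; it sinks with the cradle. Its y axis runs along the V, z is up.
- cradle (a joint): How far the sprung cradle has sunk, in m: 0 up, 0.010 at its stop. The barrel's weight does not move it; it begins to sink at about 4 N of push and takes about 10 N to reach the stop.
- v_flank_front: The flank of the V on its -x side (steel, on both yokes), moving with the cradle; its origin is that of the gauge when the cradle is up.
- v_flank_back: The flank of the V on its +x side, likewise.
- zero_plunger_top (a point): Centre of the top of the zeroing plunger: a round aluminium button 22 mm in diameter in a dark round housing, near the +y end of the gauge; pushed straight down.
- zero_plunger (a joint): How far the zeroing plunger is pushed in, in m: 0 out, 0.012 fully in (about 7 N); it springs back.

How it is judged:
By the outcome, as a careful person would: the job done as asked, in the order asked, and still so for the second after the job is handed in, while the arm keeps its last pose, push and grip.
It also fails if it takes over 56 s, if anything falls off the work surface, if the arm or the gripper's body presses on something with over 40 N, if the wrist force passes 120 N, or if a joint passes its speed limit or range.

## Working session

There is one attempt and no reset: what is moved stays moved. The work goes in short steps, Python scripts to look and compute and a shell command to move; the robot and the scene stay as the last step left them, time stands still between calls to the robot, and variables do not carry over. Pictures are saved under pics/ and viewed, and the job is handed in when it is done.

```bash
ls; mkdir -p pics
cat > h.py <<'E'
import numpy as np, cv2
from plant import ctrl
from scipy.spatial.transform import Rotation as Ro
def snap(n,f):
    im=ctrl.read_camera(n); cv2.imwrite('pics/'+f,im[:,:,::-1]); return im
def cam(n,st=None):
    c=ctrl.get_calibration(n); K=np.array(c['mtx'])
    if 'hand_eye' in c:
        st=st or ctrl.get_state(); T=np.eye(4); T[:3,:3]=Ro.from_quat(st['tcp_rot']).as_matrix(); T[:3,3]=st['eef_pos']
        M=T@np.array(c['hand_eye']); return K,M[:3,:3],M[:3,3]
    R=np.array(c['R']);return K,R.T,-R.T@np.array(c['t'])
def ray(C,uv,z):
    K,R,o=C; d=R@np.linalg.solve(K,[uv[0],uv[1],1]); return o+d*(z-o[2])/d[2]
def proj(C,X):
    K,R,o=C; p=K@(R.T@(np.array(X)-o)); return p[:2]/p[2]
E
python3 - <<'E'
from h import *
s=ctrl.get_state();print(s)
print(ctrl.grasp_offset)
for n in('scene','top','wrist'):
    snap(n,n+'0.png'); K,R,o=cam(n,s); print(n,o,R[:,2],K[0,0])
E
```

```text
pics
{'time': 0.0, 'qpos': array([ 1.13002905e+00,  2.87199811e-01,  1.57816642e+00, -2.28431929e-05,
        1.27856292e+00, -1.49984077e-01]), 'dq': array([-2.47274084e-05, -1.23565323e-03, -5.21376562e-04,  1.94514796e-03,
        5.58869525e-04,  7.86386577e-04]), 'joint_efforts': array([-3.88968547e-04, -4.05980659e+01, -2.92627412e+01, -1.18944104e-04,
        5.53507707e-03,  2.31837141e-06]), 'eef_pos': array([0.19321287, 0.64608381, 0.22993012]), 'tcp_rot': array([ 8.02089317e-01,  5.97202949e-01, -1.02562311e-03,  5.59476566e-04]), 'contact_force': array([ 0.02487404, -0.03567876,  0.49915244]), 'wrist_torque': array([-0.01590942,  0.00767655, -0.01142403]), 'opening': 0.9980194736574155}
-0.0187
scene [-0.10350986 -0.07535219  0.50634921] [ 0.77285529  0.39442502 -0.49711528] 370.8013591409908
top [0.42193121 0.25799367 0.92740835] [ 0.11341431  0.00252334 -0.99354458] 421.35351514729547
wrist [0.11805856 0.66979602 0.37205538] [ 0.29425005 -0.09002297 -0.95147925] 341.7031026760006
```

View pics/scene0.png

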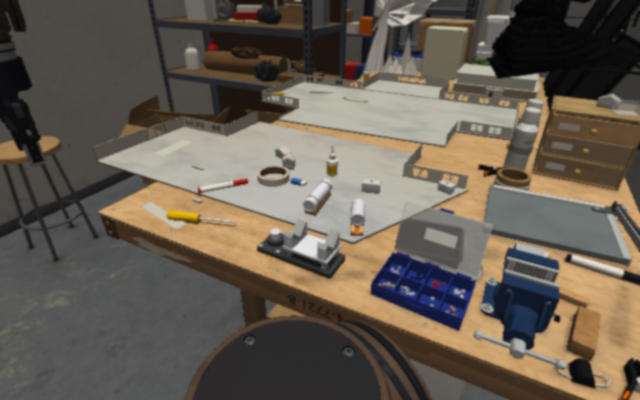

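View pics/top0.png

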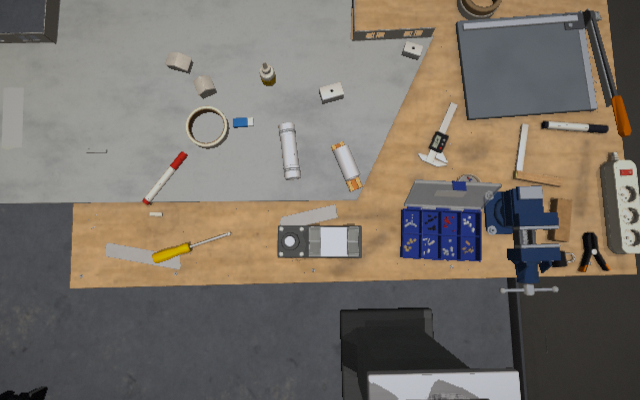

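View pics/wrist0.png

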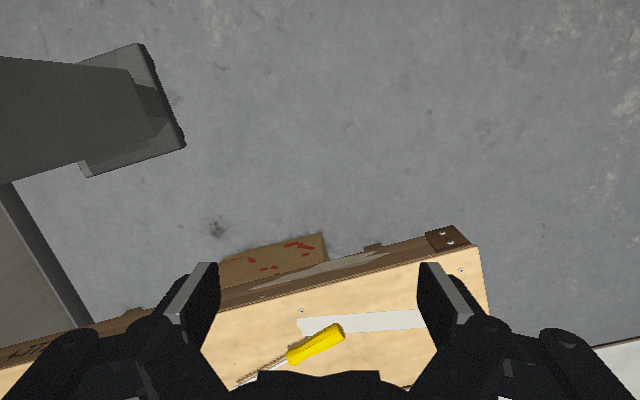

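The top view shows the long barrel at about (289,151), the short sleeve at (345,165) and the gauge at (320,241), with its plunger at (290,241). I'll zoom in to measure.

Run:
```python
from h import *
im=cv2.imread('pics/top0.png'); c=im[110:270,260:380]; cv2.imwrite('pics/topz.png',cv2.resize(c,None,fx=3.75*1,fy=3.75,interpolation=cv2.INTER_CUBIC))
im=cv2.imread('pics/scene0.png'); c=im[170:290,250:390]; cv2.imwrite('pics/scz.png',cv2.resize(c,None,fx=5,fy=5,interpolation=cv2.INTER_CUBIC))
C=cam('top',None)
for uv in [(288.5,123.5),(291,178.5),(277,123),(299,123)]: print(uv,ray(C,uv,.036))
print('pl',ray(C,(290,241),.08), 'base', [ray(C,p,.014) for p in [(278,226),(361,226),(361,257),(278,257)]])
```

```text
(288.5, 123.5) [0.68790336 0.31439777 0.036     ]
(291, 178.5) [0.566806   0.31129231 0.036     ]
(277, 123) [0.68970606 0.33938363 0.036     ]
(299, 123) [0.68839342 0.29155163 0.036     ]
pl [0.43315833 0.31309983 0.08      ] base [array([0.46703031, 0.3427756 , 0.014     ]), array([0.46234753, 0.16312535, 0.014     ]), array([0.39593176, 0.16565519, 0.014     ]), array([0.40050474, 0.34382381, 0.014     ])]
```

View pics/topz.png

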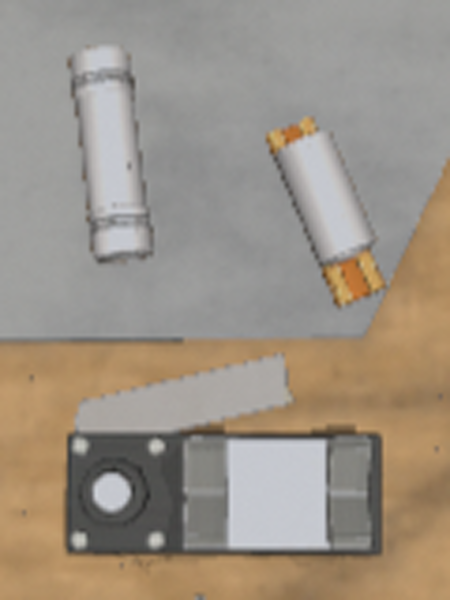

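View pics/scz.png

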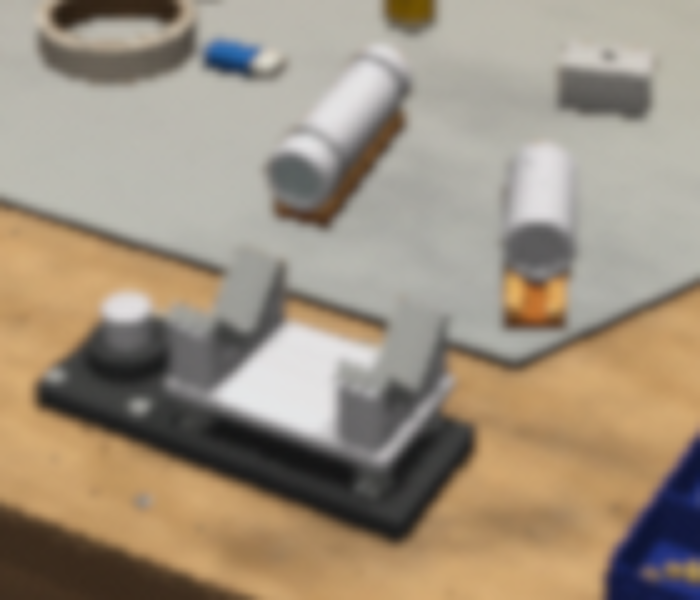

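```bash
cat >> h.py <<'E'
def tri(a,b):
    A=[];B=[]
    for C,uv in(a,b):
        K,R,o=C; d=R@np.linalg.solve(K,[uv[0],uv[1],1]); d/=np.linalg.norm(d); P=np.eye(3)-np.outer(d,d); A.append(P);B.append(P@o)
    x=np.linalg.lstsq(np.vstack(A),np.hstack(B),rcond=None)[0]
    return x,[proj(C,x)-uv for C,uv in(a,b)]
def to(pos,xdir=None,st=None):
    "shift in tool axes and dr about tool z to reach pos w/ tool down; xdir=yaw of jaw axis (deg)"
    s=st or ctrl.get_state(); R=Ro.from_quat(s['tcp_rot']).as_matrix()
    d=R.T@(np.array(pos)-s['eef_pos']); out=[d.round(4)]
    if xdir is not None:
        best=None
        for k in(0,180):
            a=np.radians(xdir+k); x=np.array([np.cos(a),np.sin(a),0]); z=np.array([0,0,-1.]); T=np.c_[x,np.cross(z,x),z]
            r=Ro.from_matrix(R.T@T).as_rotvec()
            out.append(r.round(4))
    return out
E
python3 - <<'E'
from h import *
s=ctrl.get_state(); print(Ro.from_quat(s['tcp_rot']).as_matrix().round(3))
T,S=cam('top'),cam('scene')
tz=lambda u,v:(260+(u+.5)/3.75-.5,110+(v+.5)/3.75-.5); sz=lambda u,v:(250+(u+.5)/5-.5,170+(v+.5)/5-.5)
print('plunger',tri((T,tz(112,492)),(S,sz(127,308))))
print('base corners',[ray(T,tz(*p),.014)[:2].round(4) for p in((68,432),(382,432),(382,553),(68,553))])
print('barrel ends',[ray(T,tz(*p),.036)[:2].round(4) for p in((100,45),(123,260))])
print('sleeve ends',[ray(T,tz(*p),.036)[:2].round(4) for p in((302,140),(350,255))])
print(to([.40,.30,.25],90,s))
E
```

```text
[[ 0.287  0.958 -0.001]
 [ 0.958 -0.287 -0.002]
 [-0.002 -0.    -1.   ]]
plunger (array([0.43394474, 0.31687267, 0.04051135]), [array([-0.07727925,  0.05535707]), array([ 0.09235182, -0.00249425])])
base corners [array([0.4696, 0.3432]), array([0.4648, 0.1619]), array([0.3957, 0.1646]), array([0.4003, 0.3443])]
barrel ends [array([0.6922, 0.3191]), array([0.5657, 0.3082])]
sleeve ends [array([0.6328, 0.2038]), array([0.5651, 0.1787])]
[array([-0.2724,  0.2973, -0.0193]), array([-0.0005,  0.0018, -0.2908]), array([2.6000e-03, 8.0000e-04, 2.8508e+00])]
```

Run:
```python
from h import *
print(to([.434,.3165,.16],-1.5))
```

```text
[array([-0.2467,  0.3251,  0.0706]), array([1.0000e-03, 1.8000e-03, 1.3062e+00]), array([-1.9000e-03,  1.1000e-03, -1.8354e+00])]
```

```bash
python3 -m jog '[{"grip":1,"xyz":[-0.02,0.03,0.006],"dr":[0,0,0.11]},{"grip":1,"xyz":[-0.045,0.059,0.013],"dr":[0,0,0.23]},{"grip":1,"xyz":[-0.067,0.089,0.019],"dr":[0,0,0.35]},{"grip":1,"xyz":[-0.09,0.118,0.026],"dr":[0,0,0.47]},{"grip":1,"xyz":[-0.112,0.148,0.032],"dr":[0,0,0.59]},{"grip":1,"xyz":[-0.135,0.177,0.039],"dr":[0,0,0.71]},{"grip":1,"xyz":[-0.157,0.207,0.045],"dr":[0,0,0.83]},{"grip":1,"xyz":[-0.18,0.236,0.051],"dr":[0,0,0.95]},{"grip":1,"xyz":[-0.202,0.266,0.058],"dr":[0,0,1.07]},{"grip":1,"xyz":[-0.225,0.296,0.064],"dr":[0,0,1.19]},{"grip":1,"xyz":[-0.247,0.325,0.07],"dr":[0.001,0.002,1.306]},{"grip":1,"xyz":[-0.247,0.325,0.07],"dr":[0.001,0.002,1.306]}]'
python3 -m jog '[{"grip":1,"xyz":[0,0,0],"dr":[0,0,0]},{"grip":1,"xyz":[0,0,0],"dr":[0,0,0]}]'
python3 - <<'E'
from h import *
s=ctrl.get_state();snap('wrist','w1.png');print(s['qpos'],s['contact_force'],s['opening']);C=cam('wrist',s)
print(to([.434,.3165,.16],-1.5)); print(proj(C,[.434,.3165,.0405]),proj(C,s['eef_pos']))
E
```

```text
time: 1.15
eef_pos: [0.4364, 0.3121, 0.1598]
tcp_rot: [1.0, -0.018, 0.0, 0.0]
contact_force: [0.3, 0.3, 0.0]
opening: -0.0
time: 1.32
eef_pos: [0.4338, 0.317, 0.1612]
tcp_rot: [1.0, -0.013, 0.0, -0.001]
contact_force: [-0.2, -0.7, 0.8]
opening: -0.003
[4.41254115e-01 5.24610980e-02 1.97743381e+00 1.94309017e-03
 1.11047468e+00 4.66054337e-01] [-0.23113294 -0.65403278  0.767243  ] -0.0030162352308731365
[array([0.0005, 0.001 , 0.0014]), array([-0.0022, -0.0007,  0.0017]), array([ 1.0000e-03, -3.4000e-03, -3.1399e+00])]
[317.88577657 193.0702918 ] [317.3302414  267.19875807]
```

View pics/w1.png

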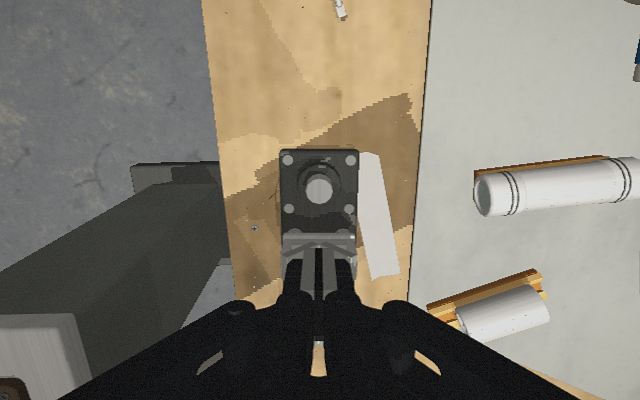

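The wrist view shows the plunger button at (320,189), against a predicted (318,193). They agree to within about 3 mm. I'll triangulate all three views.

Run:
```python
from h import *
im=cv2.imread('pics/w1.png');c=im[140:240,260:380];cv2.imwrite('pics/w1z.png',cv2.resize(c,None,fx=6,fy=6,interpolation=cv2.INTER_CUBIC))
T,S,W=cam('top'),cam('scene'),cam('wrist')
g=cv2.cvtColor(im,cv2.COLOR_BGR2GRAY); m=(g>150).astype(np.uint8); n,l,st,ce=cv2.connectedComponentsWithStats(m)
for i in range(n):
    if 265<ce[i][0]<370 and 140<ce[i][1]<250: print(ce[i],st[i])
tz=lambda u,v:(260+(u+.5)/3.75-.5,110+(v+.5)/3.75-.5); sz=lambda u,v:(250+(u+.5)/5-.5,170+(v+.5)/5-.5)
for uv in((319.5,189),):
  print(tri((T,tz(112,492)),(W,uv)),tri((S,sz(127,308)),(W,uv)),ray(W,uv,.0405))
```

```text
[349.88235294 159.90196078] [346 156   9   9  51]
[283. 160.] [283 160   1   1   1]
[284. 162.] [284 162   1   1   1]
[286. 164.] [286 164   1   1   1]
[318.84434968 190.91684435] [307 179  25  25 469]
[349. 213.] [349 213   1   1   1]
[351.93333333 236.6       ] [350 235   5   4  15]
[319.  246.5] [319 246   1   2   2]
(array([0.43466488, 0.31738224, 0.03002976]), [array([ 0.00541831, -0.22097667]), array([-0.55896774, -0.01268561])]) (array([0.43564675, 0.31923339, 0.03836931]), [array([-0.32078592,  0.11021231]), array([0.63157862, 0.64088762])]) [0.4351527 0.3204044 0.0405   ]
```

View pics/w1z.png

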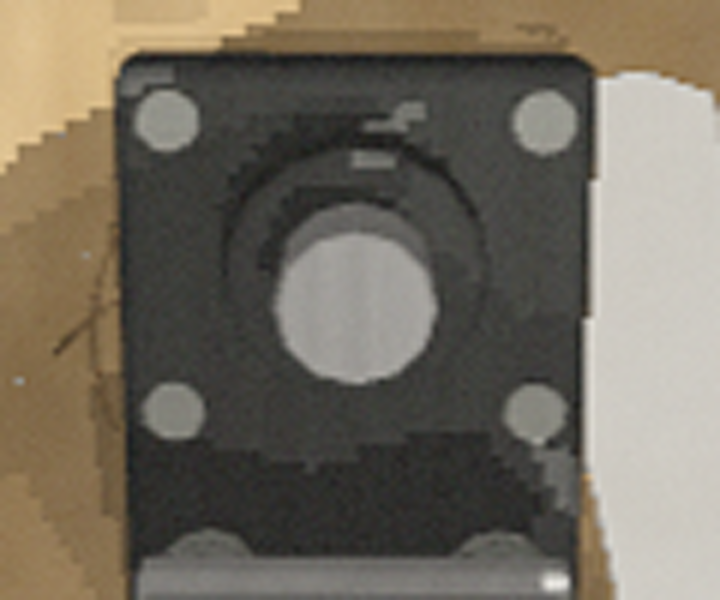

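```bash
python3 -m jog '[{"grip":1,"xyz":[0.0007,-0.001,0.03],"dr":[0,0,0]},{"grip":1,"xyz":[0.0007,-0.001,0.06],"dr":[0,0,0]},{"grip":1,"xyz":[0.0007,-0.001,0.09],"dr":[0,0,0]},{"grip":1,"xyz":[0.0007,-0.001,0.11],"dr":[0,0,0]},{"grip":1,"xyz":[0.0007,-0.001,0.115],"dr":[0,0,0]},{"grip":1,"xyz":[0.0007,-0.001,0.115],"dr":[0,0,0]}]'
python3 -m jog '[{"grip":1,"xyz":[0,0,0.003],"dr":[0,0,0]},{"grip":1,"xyz":[0,0,0.006],"dr":[0,0,0]},{"grip":1,"xyz":[0,0,0.009],"dr":[0,0,0]},{"grip":1,"xyz":[0,0,0.009],"dr":[0,0,0]}]'
```

```text
time: 1.87
eef_pos: [0.4328, 0.3186, 0.0447]
tcp_rot: [1.0, -0.012, -0.001, -0.0]
contact_force: [-0.5, 0.4, 0.0]
opening: 0.004
time: 2.2
eef_pos: [0.4362, 0.3192, 0.0389]
tcp_rot: [1.0, -0.013, 0.002, -0.002]
contact_force: [-0.0, 2.2, 3.9]
opening: -0.002
```

```bash
python3 -m jog '[{"grip":1,"xyz":[0,0,0.002],"dr":[0,0,0]},{"grip":1,"xyz":[0,0,0.004],"dr":[0,0,0]},{"grip":1,"xyz":[0,0,0.006],"dr":[0,0,0]},{"grip":1,"xyz":[0,0,0.008],"dr":[0,0,0]},{"grip":1,"xyz":[0,0,0.008],"dr":[0,0,0]}]'
python3 -m jog '[{"grip":1,"xyz":[0,0,0.001],"dr":[0,0,0]},{"grip":1,"xyz":[0,0,0.002],"dr":[0,0,0]},{"grip":1,"xyz":[0,0,0.003],"dr":[0,0,0]},{"grip":1,"xyz":[0,0,0.003],"dr":[0,0,0]}]'
```

```text
time: 2.62
eef_pos: [0.4362, 0.3191, 0.0305]
tcp_rot: [1.0, -0.013, 0.002, -0.002]
contact_force: [-0.5, 3.1, 6.9]
opening: 0.0
time: 2.95
eef_pos: [0.4363, 0.3192, 0.0299]
tcp_rot: [1.0, -0.013, 0.001, -0.002]
contact_force: [-5.6, 0.8, 20.4]
opening: -0.0
```

```bash
python3 -m jog '[{"grip":1,"xyz":[0,0,0.0005],"dr":[0,0,0]},{"grip":1,"xyz":[0,0,0.0005],"dr":[0,0,0]},{"grip":1,"xyz":[0,0,0.0005],"dr":[0,0,0]}]'
python3 - <<'E'
from h import *
snap('scene','s2.png');im=cv2.imread('pics/s2.png'); c=im[170:290,230:370]; cv2.imwrite('pics/s2z.png',cv2.resize(c,None,fx=5,fy=5,interpolation=cv2.INTER_CUBIC))
E
```

```text
time: 3.2
eef_pos: [0.4363, 0.3192, 0.0298]
tcp_rot: [1.0, -0.013, 0.001, -0.002]
contact_force: [-5.9, 0.3, 21.8]
opening: 0.002
```

View pics/s2z.png

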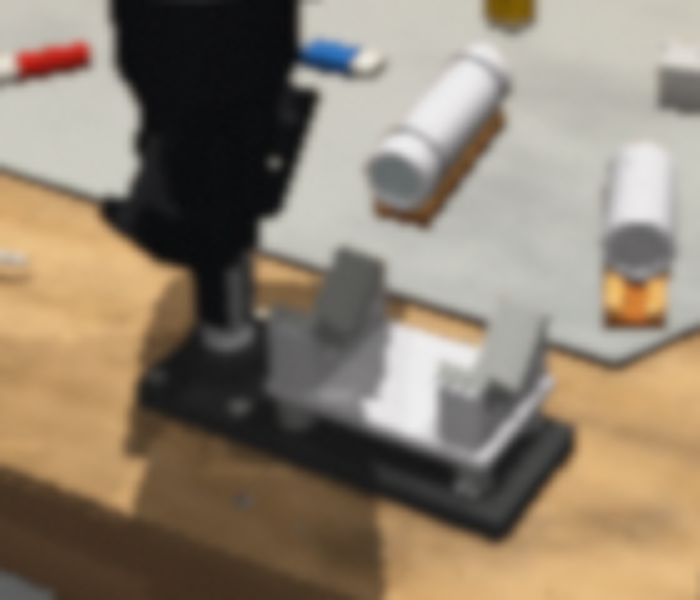

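The zoomed scene view at about (228,335) shows the fingertips on the button, pushed down close to its housing. It stopped hard at z of about 0.030 with 21 N, so the plunger is fully in. Next is the barrel.

Run:
```python
from h import *
print(to([.600,.3137,.20],94.9))
```

```text
[array([ 0.1642,  0.0007, -0.1698]), array([-5.0000e-04, -4.4000e-03, -1.6823e+00]), array([-4.3000e-03,  5.0000e-04,  1.4592e+00])]
```

```bash
python3 -m jog '[{"grip":1,"xyz":[0,0,-0.025],"dr":[0,0,0]},{"grip":1,"xyz":[0,0,-0.06],"dr":[0,0,0]},{"grip":1,"xyz":[0,0,-0.1],"dr":[0,0,0]},{"grip":0.5,"xyz":[0.02,0,-0.13],"dr":[0,0,-0.12]},{"grip":0,"xyz":[0.05,0,-0.15],"dr":[0,0,-0.24]},{"grip":0,"xyz":[0.07,0,-0.17],"dr":[0,0,-0.36]},{"grip":0,"xyz":[0.1,0,-0.173],"dr":[0,0,-0.48]},{"grip":0,"xyz":[0.13,0,-0.173],"dr":[0,0,-0.6]},{"grip":0,"xyz":[0.164,0,-0.173],"dr":[0,0,-0.72]},{"grip":0,"xyz":[0.164,0,-0.173],"dr":[0,0,-0.84]},{"grip":0,"xyz":[0.164,0,-0.173],"dr":[0,0,-0.96]},{"grip":0,"xyz":[0.164,0,-0.173],"dr":[0,0,-1.08]}]'
python3 -m jog '[{"grip":0,"xyz":[0,0,0],"dr":[0,0,-0.12]},{"grip":0,"xyz":[0,0,0],"dr":[0,0,-0.24]},{"grip":0,"xyz":[0,0,0],"dr":[0,0,-0.36]},{"grip":0,"xyz":[0,0,0],"dr":[0,0,-0.48]},{"grip":0,"xyz":[0,0,0],"dr":[0,0,-0.6]},{"grip":0,"xyz":[0,0,0],"dr":[0,0,-0.6]},{"grip":0,"xyz":[0,0,0],"dr":[0,0,-0.6]},{"grip":0,"xyz":[0,0,0],"dr":[0,0,-0.6]}]'
python3 - <<'E'
from h import *
s=ctrl.get_state();snap('wrist','w3.png');np.save('w3.npy',s,allow_pickle=True);print(s['qpos'],s['contact_force'],s['opening'])
snap('top','t3.png');im=cv2.imread('pics/t3.png'); c=im[110:270,260:380]; cv2.imwrite('pics/t3z.png',cv2.resize(c,None,fx=3.75,fy=3.75,interpolation=cv2.INTER_CUBIC))
E
```

```text
time: 4.25
eef_pos: [0.5987, 0.3122, 0.1967]
tcp_rot: [0.863, 0.505, -0.001, -0.0]
contact_force: [0.5, -0.1, 0.5]
opening: 1.0
time: 4.92
eef_pos: [0.5984, 0.3131, 0.1982]
tcp_rot: [0.678, 0.735, 0.0, -0.0]
contact_force: [0.3, 0.2, -0.3]
opening: 0.999
[ 3.31684487e-01  3.13044289e-01  1.60516142e+00  9.85515815e-04
  1.22333060e+00 -1.31995602e+00] [ 0.30423169  0.18492362 -0.3342255 ] 0.998691119245976
```

View pics/w3.png

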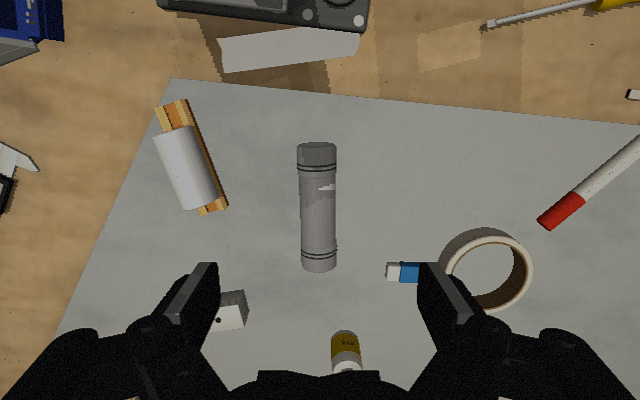

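Run:
```python
from h import *
im=cv2.imread('pics/w3.png');c=im[130:280,260:380];cv2.imwrite('pics/w3z.png',cv2.resize(c,None,fx=4,fy=4,interpolation=cv2.INTER_CUBIC))
```

```text
(no output)
```

View pics/w3z.png

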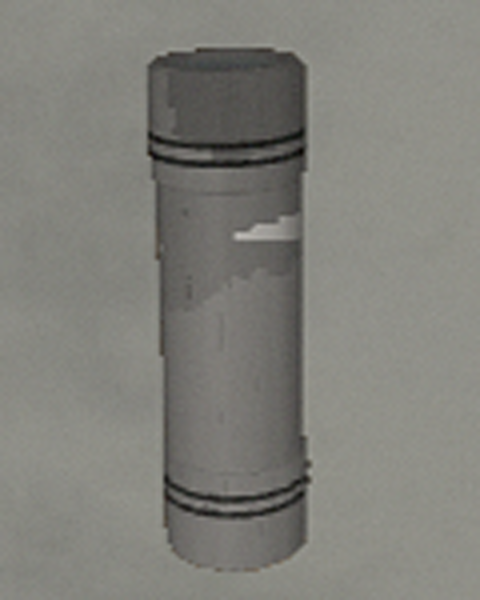

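View pics/t3z.png

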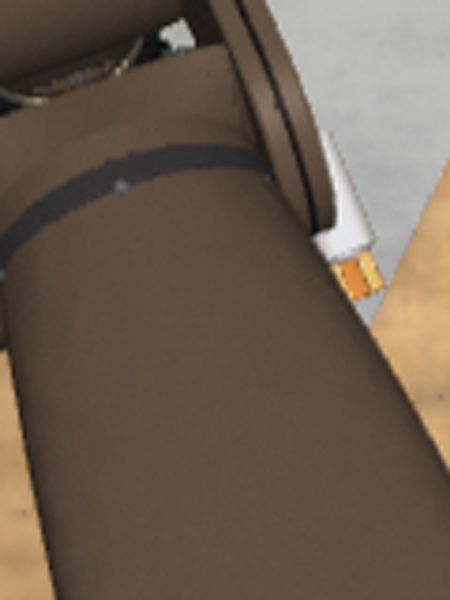

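Run:
```python
from h import *
s=np.load('w3.npy',allow_pickle=True).item(); W=cam('wrist',s)
z=lambda u,v:(260+(u+.5)/4-.5,130+(v+.5)/4-.5)
a=ray(W,z(228,154),.054);b=ray(W,z(236.5,504),.054)
print(a,b,(a+b)/2,np.linalg.norm(a-b),np.degrees(np.arctan2((b-a)[1],(b-a)[0])))
# side silhouettes at axis height, ends
for p in((149,100),(305,100),(167,530),(307,530),(228,50),(237,568)): print(p,ray(W,z(*p),.036)[:2].round(4))
# board/sleeve
```

```text
[0.58521781 0.31157954 0.054     ] [0.66800864 0.32020812 0.054     ] [0.62661323 0.31589383 0.054     ] 0.08323925974056837 5.949968396968986
(149, 100) [0.5784 0.2932]
(305, 100) [0.5756 0.3281]
(167, 530) [0.6859 0.3044]
(307, 530) [0.6831 0.3391]
(228, 50) [0.5658 0.31  ]
(237, 568) [0.6951 0.3226]
```

Run:
```python
from h import *
print(to([.627,.315,.018],95.5))
```

```text
[array([-0.0008,  0.0284,  0.1806]), array([ 0.0005, -0.0013, -0.0144]), array([-2.0000e-03, -7.0000e-04,  3.1272e+00])]
```

```bash
python3 -m jog '[{"grip":0,"xyz":[-0.0008,0.0284,0],"dr":[0,0,-0.014]},{"grip":0,"xyz":[-0.0008,0.0284,0.035],"dr":[0,0,-0.014]},{"grip":0,"xyz":[-0.0008,0.0284,0.07],"dr":[0,0,-0.014]},{"grip":0,"xyz":[-0.0008,0.0284,0.1],"dr":[0,0,-0.014]},{"grip":0,"xyz":[-0.0008,0.0284,0.1],"dr":[0,0,-0.014]},{"grip":0,"xyz":[-0.0008,0.0284,0.1],"dr":[0,0,-0.014]}]'
python3 - <<'E'
from h import *
s=ctrl.get_state();snap('wrist','w4.png');np.save('w4.npy',s,allow_pickle=True);print(to([.627,.315,.018],95.5))
W=cam('wrist',s)
E
```

```text
time: 5.52
eef_pos: [0.6256, 0.3147, 0.0965]
tcp_rot: [0.672, 0.74, -0.001, -0.002]
contact_force: [-0.2, -0.1, 1.2]
opening: 0.998
[array([-0.0005, -0.0006,  0.0817]), array([ 0.0014, -0.0017,  0.0007]), array([ 2.7000e-03,  2.2000e-03, -3.1409e+00])]
```

View pics/w4.png

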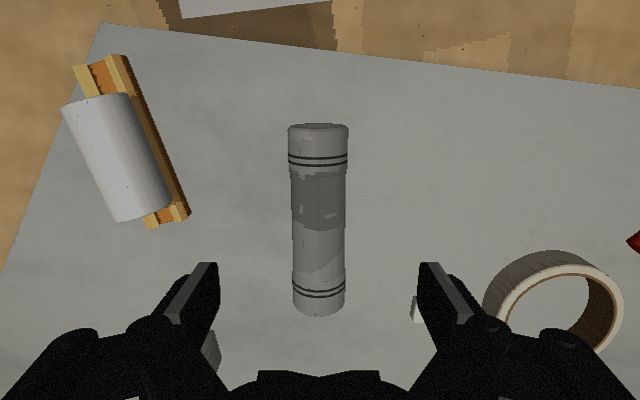

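The barrel stands centred between the open jaws, with ring pairs at about (318,160) and (319,291).

Run:
```python
from h import *
s=np.load('w4.npy',allow_pickle=True).item(); W=cam('wrist',s)
g=cv2.cvtColor(cv2.imread('pics/w4.png'),cv2.COLOR_BGR2GRAY)
for u in(316,319,322): print(u,[ (v,g[v,u]) for v in list(range(152,170))+list(range(284,302)) if g[v,u]<70], )
a=ray(W,(318,161),.054);b=ray(W,(319,292),.054);print(a,b,(a+b)/2,np.linalg.norm(a-b))
for p in((289,145),(348,145),(293,305),(345,305)): print(p,ray(W,p,.036)[:2].round(4))
```

```text
316 [(157, np.uint8(60)), (158, np.uint8(36)), (159, np.uint8(52)), (164, np.uint8(55)), (165, np.uint8(32)), (166, np.uint8(30)), (291, np.uint8(32)), (292, np.uint8(57)), (296, np.uint8(37)), (297, np.uint8(32))]
319 [(157, np.uint8(34)), (158, np.uint8(33)), (159, np.uint8(50)), (164, np.uint8(54)), (165, np.uint8(33)), (166, np.uint8(33)), (290, np.uint8(56)), (291, np.uint8(38)), (292, np.uint8(52)), (296, np.uint8(35)), (297, np.uint8(33))]
322 [(157, np.uint8(29)), (158, np.uint8(33)), (159, np.uint8(49)), (164, np.uint8(56)), (165, np.uint8(32)), (166, np.uint8(49)), (290, np.uint8(55)), (291, np.uint8(36)), (296, np.uint8(29)), (297, np.uint8(29))]
[0.58512806 0.31145349 0.054     ] [0.66737979 0.32011246 0.054     ] [0.62625393 0.31578297 0.054     ] 0.08270625767384221
(289, 145) [0.5808 0.2937]
(348, 145) [0.5774 0.3286]
(293, 305) [0.6911 0.3044]
(345, 305) [0.6876 0.3402]
```

```bash
python3 -m jog '[{"grip":0,"xyz":[0.0005,-0.0005,0.03],"dr":[0,0,-0.009]},{"grip":0,"xyz":[0.0005,-0.0005,0.055],"dr":[0,0,-0.009]},{"grip":0,"xyz":[0.0005,-0.0005,0.073],"dr":[0,0,-0.009]},{"grip":0,"xyz":[0.0005,-0.0005,0.079],"dr":[0,0,-0.009]},{"grip":0,"xyz":[0.0005,-0.0005,0.079],"dr":[0,0,-0.009]}]'
```

```text
time: 5.98
eef_pos: [0.6271, 0.316, 0.0208]
tcp_rot: [0.669, 0.744, 0.001, -0.0]
contact_force: [-0.2, -0.5, -0.1]
opening: 1.002
```

```bash
python3 -m jog '[{"grip":0.3,"xyz":[0,0,0],"dr":[0,0,0]},{"grip":0.5,"xyz":[0,0,0],"dr":[0,0,0]},{"grip":1,"xyz":[0,0,0],"dr":[0,0,0]},{"grip":1,"xyz":[0,0,0],"dr":[0,0,0]},{"grip":1,"xyz":[0,0,0],"dr":[0,0,0]},{"grip":1,"xyz":[0,0,0],"dr":[0,0,0]},{"grip":1,"xyz":[0,0,0],"dr":[0,0,0]},{"grip":1,"xyz":[0,0,0],"dr":[0,0,0]}]' 50
```

```text
time: 6.65
eef_pos: [0.6282, 0.315, 0.0225]
tcp_rot: [0.668, 0.744, 0.001, 0.001]
contact_force: [-0.8, -4.0, 6.0]
opening: 0.405
```

```bash
python3 -m jog '[{"grip":1,"xyz":[0,0,-0.01],"dr":[0,0,0]},{"grip":1,"xyz":[0,0,-0.03],"dr":[0,0,0]},{"grip":1,"xyz":[0,0,-0.06],"dr":[0,0,0]},{"grip":1,"xyz":[0,0,-0.1],"dr":[0,0,0]},{"grip":1,"xyz":[0,0,-0.13],"dr":[0,0,0]},{"grip":1,"xyz":[0,0,-0.13],"dr":[0,0,0]},{"grip":1,"xyz":[0,0,-0.13],"dr":[0,0,0]},{"grip":1,"xyz":[0,0,-0.13],"dr":[0,0,0]}]'
python3 - <<'E'
from h import *
s=ctrl.get_state();snap('wrist','w5.png');np.save('w5.npy',s,allow_pickle=True);print(s['qpos'],s['wrist_torque'],s['contact_force'])
E
```

```text
time: 7.32
eef_pos: [0.6255, 0.3155, 0.149]
tcp_rot: [0.669, 0.744, 0.0, -0.001]
contact_force: [0.4, -1.1, -2.4]
opening: 0.401
[ 0.322031    0.41108661  1.57168315  0.00193672  1.15930435 -1.35584975] [-0.02644322  0.01054321  0.00836814] [ 0.41200424 -1.05707468 -2.37209139]
```

View pics/w5.png

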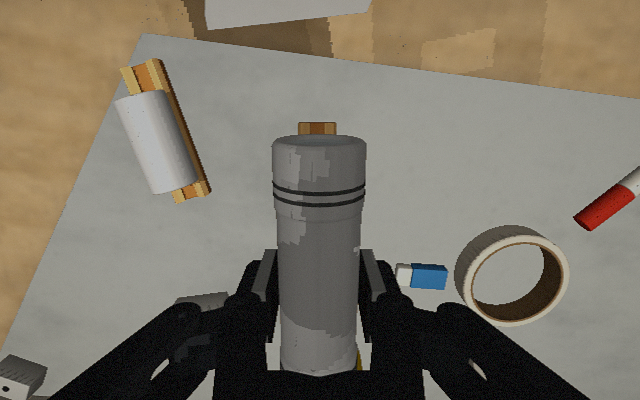

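Run:
```python
from h import *
c=ctrl.get_calibration('wrist');K=np.array(c['mtx']);M=np.array(c['hand_eye'])
C=(K,M[:3,:3],M[:3,3])
g=cv2.cvtColor(cv2.imread('pics/w5.png'),cv2.COLOR_BGR2GRAY)
for u in(312,319,326): print(u,[v for v in range(175,215) if g[v,u]<70])
for zc in(-.0305,-.0325,-.0367): print(zc,ray(C,(319,199),zc))
# ring pair width edges for depth check: barrel silhouette width near rim
print(C[2],C[1][:,2])
```

```text
312 [192, 193, 194, 195, 203, 204, 205, 206]
319 [192, 193, 194, 195, 203, 204, 205, 206, 207]
326 [192, 193, 194, 195, 203, 204, 205, 206]
-0.0305 [ 0.00104503 -0.04223136 -0.0305    ]
-0.0325 [ 0.0010395  -0.04288179 -0.0325    ]
-0.0367 [ 0.00102788 -0.04424768 -0.0367    ]
[ 0.00073643 -0.07852537 -0.14210074] [2.84888996e-04 3.08015460e-01 9.51381309e-01]
```

Run:
```python
from h import *
K,R,o=cam('wrist',np.load('w3.npy',allow_pickle=True).item())
# w1 state: eef approx
s={'eef_pos':np.array([.4338,.317,.1612]),'tcp_rot':np.array([1,-.013,0,-.001])}
W=cam('wrist',s); z=lambda u,v:(260+(u+.5)/6-.5,140+(v+.5)/6-.5)
for p in((120,200),(128,500),(588,200),(580,500),(357,57)): print(p,ray(W,z(*p),.014)[:2].round(4))
print('plunger',ray(W,z(357,307),.0415))
T=cam('top');tz=lambda u,v:(260+(u+.5)/3.75-.5,110+(v+.5)/3.75-.5)
for p in((184,492),(228,492),(328,492),(370,492),(184,436),(184,548),(370,436),(370,548)): print('yoke',p,ray(T,tz(*p),.058 if p[1]==492 else .074)[:2].round(4))
```

```text
(120, 200) [0.4013 0.3264]
(128, 500) [0.3997 0.2797]
(588, 200) [0.469  0.3247]
(580, 500) [0.4683 0.278 ]
(357, 57) [0.4361 0.3463]
plunger [0.43532603 0.31751919 0.0415    ]
yoke (184, 492) [0.4328 0.2761]
yoke (228, 492) [0.4322 0.2521]
yoke (328, 492) [0.4308 0.1974]
yoke (370, 492) [0.4302 0.1744]
yoke (184, 436) [0.4627 0.2751]
yoke (184, 548) [0.4028 0.2765]
yoke (370, 436) [0.46   0.1748]
yoke (370, 548) [0.4002 0.177 ]
```

Run:
```python
from h import *
print(to([.4322,.2236,.13],-1.5))
```

```text
[array([-0.0707, -0.2013,  0.0181]), array([-0.0033,  0.0019,  1.7032]), array([-0.0019, -0.0032, -1.4384])]
```

```bash
python3 -m jog '[{"grip":1,"xyz":[0,-0.01,0],"dr":[0,0,0.1]},{"grip":1,"xyz":[-0.005,-0.03,0],"dr":[0,0,0.22]},{"grip":1,"xyz":[-0.01,-0.05,0],"dr":[0,0,0.34]},{"grip":1,"xyz":[-0.02,-0.07,0],"dr":[0,0,0.46]},{"grip":1,"xyz":[-0.03,-0.09,0],"dr":[0,0,0.58]},{"grip":1,"xyz":[-0.04,-0.11,0],"dr":[0,0,0.7]},{"grip":1,"xyz":[-0.05,-0.13,0],"dr":[0,0,0.82]},{"grip":1,"xyz":[-0.06,-0.15,0],"dr":[0,0,0.94]},{"grip":1,"xyz":[-0.065,-0.17,0],"dr":[0,0,1.06]},{"grip":1,"xyz":[-0.07,-0.185,0],"dr":[0,0,1.18]},{"grip":1,"xyz":[-0.071,-0.195,0],"dr":[0,0,1.3]},{"grip":1,"xyz":[-0.071,-0.201,0],"dr":[0,0,1.42]}]'
python3 -m jog '[{"grip":1,"xyz":[0,0,0],"dr":[0,0,0.12]},{"grip":1,"xyz":[0,0,0],"dr":[0,0,0.22]},{"grip":1,"xyz":[0,0,0.01],"dr":[0,0,0.28]},{"grip":1,"xyz":[0,0,0.02],"dr":[0,0,0.28]},{"grip":1,"xyz":[0,0,0.02],"dr":[0,0,0.28]},{"grip":1,"xyz":[0,0,0.02],"dr":[0,0,0.28]}]'
python3 - <<'E'
from h import *
s=ctrl.get_state();snap('wrist','w6.png');snap('top','t6.png');snap('scene','s6.png');np.save('w6.npy',s,allow_pickle=True);print(s['qpos'],s['wrist_torque'],s['contact_force'])
print(to([.4322,.2236,.095],-1.5))
im=cv2.imread('pics/s6.png'); c=im[170:290,230:370]; cv2.imwrite('pics/s6z.png',cv2.resize(c,None,fx=5,fy=5,interpolation=cv2.INTER_CUBIC))
E
```

```text
time: 8.37
eef_pos: [0.4311, 0.2228, 0.1468]
tcp_rot: [0.992, 0.125, -0.002, -0.001]
contact_force: [0.3, -0.1, -1.5]
opening: 0.4
time: 8.87
eef_pos: [0.4325, 0.2233, 0.1273]
tcp_rot: [1.0, -0.011, -0.002, -0.0]
contact_force: [0.2, 0.1, -1.3]
opening: 0.403
[ 2.66904890e-01 -1.54867077e-02  2.11510206e+00  1.84247781e-03
  1.04569310e+00  2.87638673e-01] [ 0.02625794 -0.03525755  0.00300231] [ 0.15479234  0.12395533 -1.2923401 ]
[array([-0.0021,  0.0003,  0.0346]), array([-0.0018, -0.0007,  0.0038]), array([ 1.1000e-03, -2.8000e-03, -3.1378e+00])]
```

View pics/w6.png

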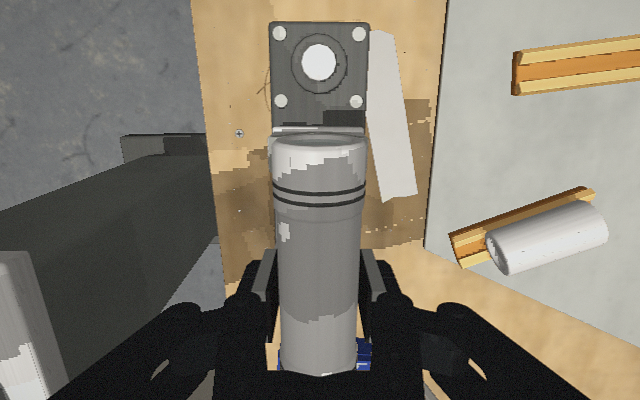

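View pics/s6z.png

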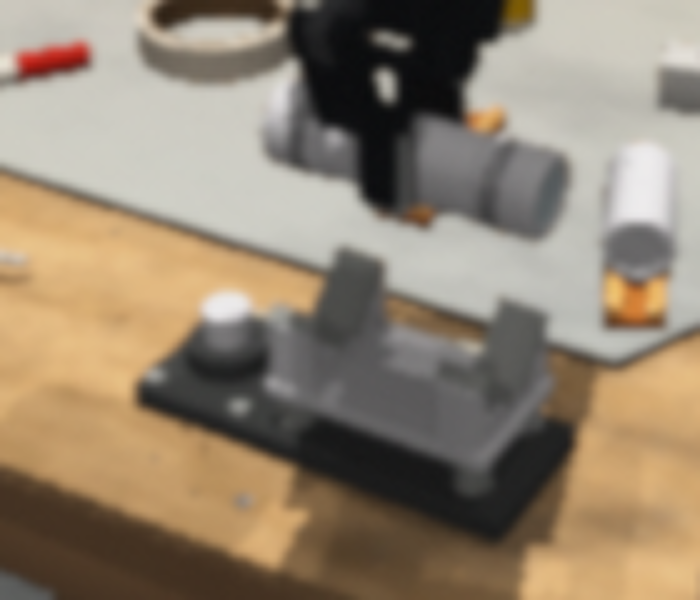

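View pics/t6.png

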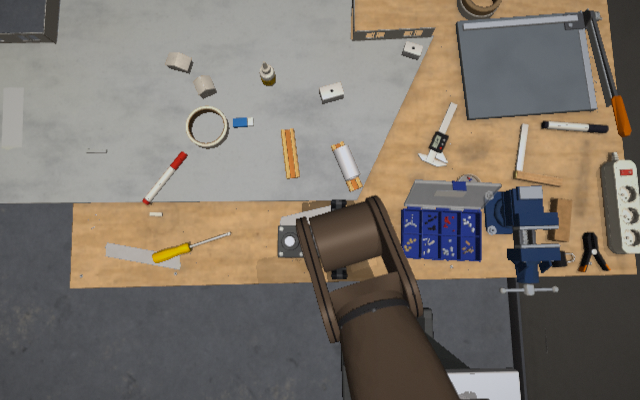

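The barrel is held above the gauge with its rings square to the view, and the sleeve is undisturbed. I'll check tilt by projecting the expected ends into the scene view.

Run:
```python
from h import *
s=np.load('w6.npy',allow_pickle=True).item();S=cam('scene');R=Ro.from_quat(s['tcp_rot']).as_matrix()
im=cv2.imread('pics/s6.png'); c=cv2.resize(im[170:290,230:370],None,fx=5,fy=5,interpolation=cv2.INTER_CUBIC)
for za,col in((-.0145,(0,0,255)),(-.0187,(0,255,0))):
  for y in(-.0617,.0583):
    th=np.linspace(0,2*np.pi,60)
    pts=[proj(S,s['eef_pos']+R@np.array([.018*np.cos(t),y,za+.018*np.sin(t)])) for t in th]
    pts=((np.array(pts)-[230,170]+.5)*5-.5).astype(int); cv2.polylines(c,[pts],True,col,1)
cv2.imwrite('pics/s6p.png',c)
g=cv2.cvtColor(cv2.imread('pics/w6.png'),cv2.COLOR_BGR2GRAY)
```

```text
(no output)
```

View pics/s6p.png

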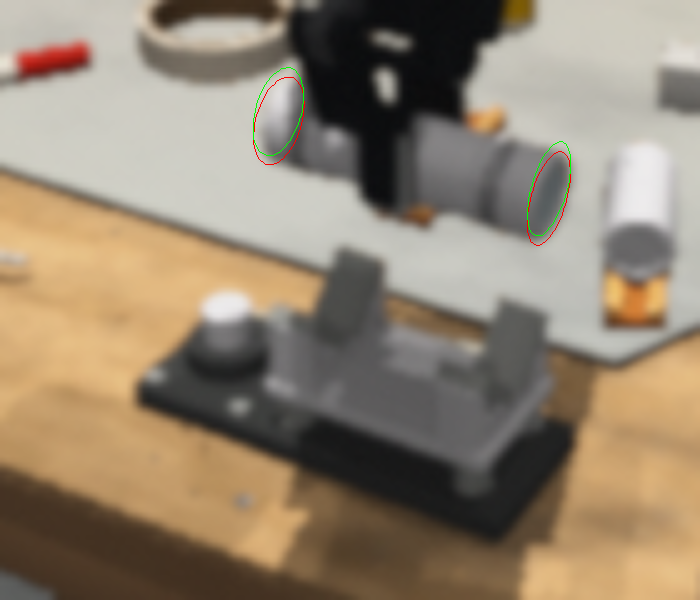

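```bash
python3 -m jog '[{"grip":1,"xyz":[-0.0005,0,0.02],"dr":[0,0,0.003]},{"grip":1,"xyz":[-0.0005,0,0.035],"dr":[0,0,0.003]},{"grip":1,"xyz":[-0.0005,0,0.044],"dr":[0,0,0.003]},{"grip":1,"xyz":[-0.0005,0,0.048],"dr":[0,0,0.003]},{"grip":1,"xyz":[-0.0005,0,0.048],"dr":[0,0,0.003]},{"grip":1,"xyz":[-0.0005,0,0.048],"dr":[0,0,0.003]}]'
python3 - <<'E'
from h import *
P=[]
s=ctrl.get_state();snap('wrist','w7.png');np.save('w7.npy',s,allow_pickle=True);P.append(s['eef_pos'])
snap('scene','s7.png');P.append(ctrl.get_state()['eef_pos']);print(P)
im=cv2.imread('pics/s7.png'); c=im[170:290,230:370]; cv2.imwrite('pics/s7z.png',cv2.resize(c,None,fx=5,fy=5,interpolation=cv2.INTER_CUBIC))
im=cv2.imread('pics/w7.png'); c=im[80:240,230:410]; cv2.imwrite('pics/w7z.png',cv2.resize(c,None,fx=3.5,fy=3.5,interpolation=cv2.INTER_CUBIC))
E
```

```text
time: 9.52
eef_pos: [0.4342, 0.224, 0.0822]
tcp_rot: [1.0, -0.013, 0.001, -0.001]
contact_force: [0.9, 0.7, -1.2]
opening: 0.406
[array([0.43424249, 0.22397498, 0.08219968]), array([0.43466053, 0.22406945, 0.08275515])]
```

View pics/w7z.png

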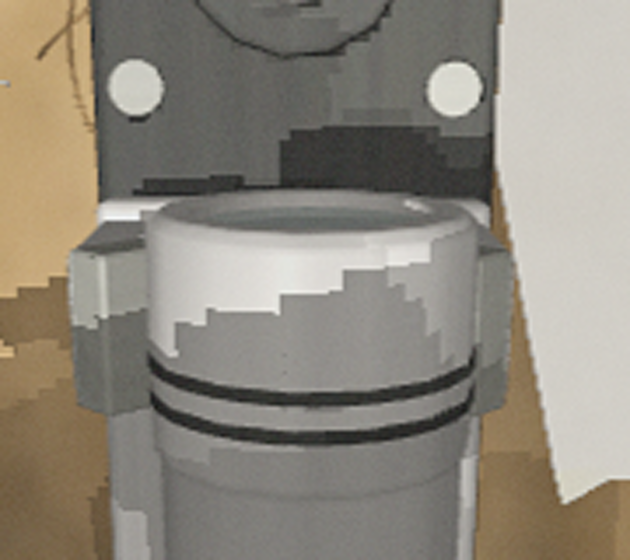

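View pics/s7z.png

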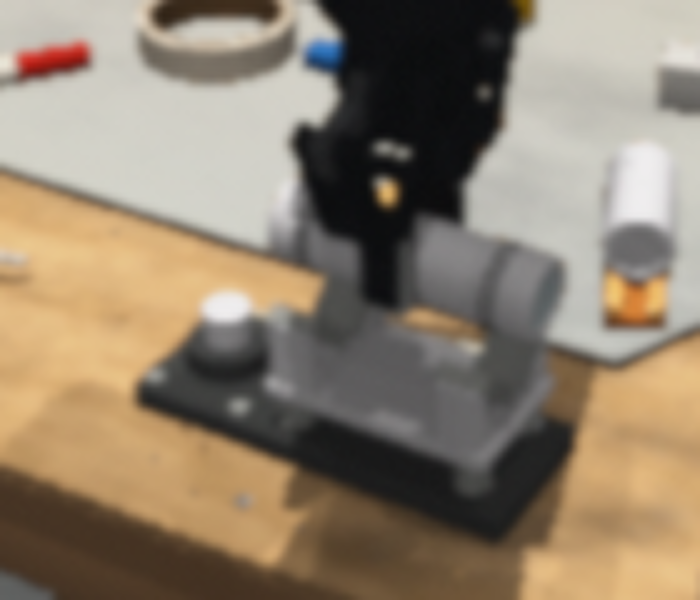

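Run:
```python
from h import *
s=np.load('w7.npy',allow_pickle=True).item();W=cam('wrist',s)
z=lambda u,v:(230+(u+.5)/3.5-.5,80+(v+.5)/3.5-.5)
for l,r,zz in(((70,255),(512,255),.074),((75,400),(506,400),.074),((98,150),(497,150),.014)):
  a,b=ray(W,z(*l),zz),ray(W,z(*r),zz);print(a.round(4),b.round(4),((a+b)/2).round(4),b[0]-a[0])
a,b=ray(W,z(148,290),.097),ray(W,z(476,290),.097);print('barrel',a,b,(a+b)/2)
```

```text
[0.4056 0.2772 0.074 ] [0.4616 0.2758 0.074 ] [0.4336 0.2765 0.074 ] 0.05596414623449569
[0.4046 0.2581 0.074 ] [0.4613 0.2566 0.074 ] [0.4329 0.2573 0.074 ] 0.056687703024737135
[0.3997 0.2849 0.014 ] [0.4685 0.2832 0.014 ] [0.4341 0.284  0.014 ] 0.06880608258854748
barrel [0.41840994 0.27720814 0.097     ] [0.45391388 0.27631047 0.097     ] [0.43616191 0.2767593  0.097     ]
```

Against the yokes, the barrel sits about 2.5 mm to the +x side: barrel centre at 312 and yoke centre at 291 in the zoom. I'll correct that and lower it.

```bash
python3 -m jog '[{"grip":1,"xyz":[-0.0025,-0.0007,0.004],"dr":[0,0,0]},{"grip":1,"xyz":[-0.0025,-0.0007,0.01],"dr":[0,0,0]},{"grip":1,"xyz":[-0.0025,-0.0007,0.014],"dr":[0,0,0]},{"grip":1,"xyz":[-0.0025,-0.0007,0.017],"dr":[0,0,0]},{"grip":1,"xyz":[-0.0025,-0.0007,0.017],"dr":[0,0,0]},{"grip":1,"xyz":[-0.0025,-0.0007,0.017],"dr":[0,0,0]}]'
python3 - <<'E'
from h import *
s=ctrl.get_state();snap('wrist','w8.png');np.save('w8.npy',s,allow_pickle=True)
im=cv2.imread('pics/w8.png'); c=im[80:240,230:410]; cv2.imwrite('pics/w8z.png',cv2.resize(c,None,fx=3.5,fy=3.5,interpolation=cv2.INTER_CUBIC))
E
```

```text
time: 10.12
eef_pos: [0.431, 0.2245, 0.0642]
tcp_rot: [1.0, -0.013, 0.0, -0.001]
contact_force: [1.3, 1.2, -1.5]
opening: 0.403
```

View pics/w8z.png

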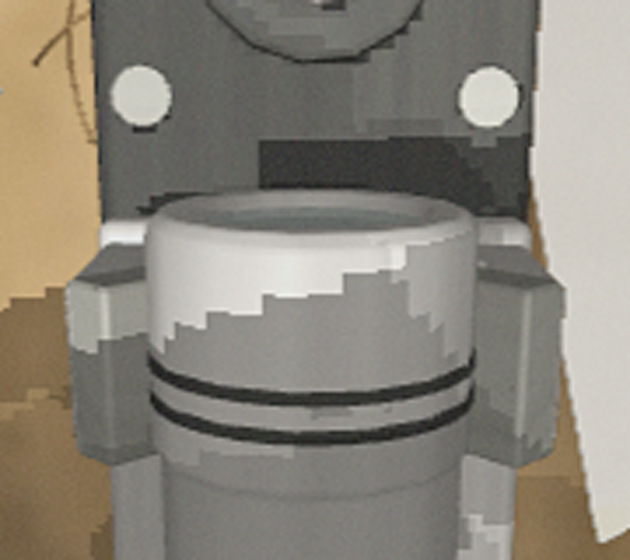

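Centred now: yokes 68 to 565, barrel 148 to 476. Lowering onto the flanks.

```bash
python3 -m jog '[{"grip":1,"xyz":[0,0,0.0015],"dr":[0,0,0]},{"grip":1,"xyz":[0,0,0.003],"dr":[0,0,0]},{"grip":1,"xyz":[0,0,0.0045],"dr":[0,0,0]},{"grip":1,"xyz":[0,0,0.006],"dr":[0,0,0]},{"grip":1,"xyz":[0,0,0.006],"dr":[0,0,0]}]'
python3 -m jog '[{"grip":1,"xyz":[0,0,0.0015],"dr":[0,0,0]},{"grip":1,"xyz":[0,0,0.003],"dr":[0,0,0]},{"grip":1,"xyz":[0,0,0.003],"dr":[0,0,0]}]'
```

```text
time: 10.58
eef_pos: [0.4316, 0.2248, 0.0592]
tcp_rot: [1.0, -0.013, 0.001, -0.001]
contact_force: [-2.1, -0.2, 5.3]
opening: 0.402
time: 10.83
eef_pos: [0.4316, 0.2247, 0.0563]
tcp_rot: [1.0, -0.013, 0.001, -0.001]
contact_force: [-3.3, -0.5, 7.1]
opening: 0.403
```

```bash
python3 -m jog '[{"grip":1,"xyz":[-0.0007,0,0.001],"dr":[0,0,0]},{"grip":1,"xyz":[-0.0007,0,0.0025],"dr":[0,0,0]},{"grip":1,"xyz":[-0.0007,0,0.0035],"dr":[0,0,0]},{"grip":1,"xyz":[-0.0007,0,0.0035],"dr":[0,0,0]}]'
python3 -m jog '[{"grip":1,"xyz":[0,0,0.001],"dr":[0,0,0]},{"grip":1,"xyz":[0,0,0.002],"dr":[0,0,0]},{"grip":1,"xyz":[0,0,0.002],"dr":[0,0,0]}]'
```

```text
time: 11.17
eef_pos: [0.4316, 0.2247, 0.0534]
tcp_rot: [1.0, -0.013, 0.001, -0.001]
contact_force: [-2.2, -1.6, 9.5]
opening: 0.403
time: 11.42
eef_pos: [0.4316, 0.2248, 0.0518]
tcp_rot: [1.0, -0.013, 0.001, -0.001]
contact_force: [-3.6, -1.8, 9.5]
opening: 0.41
```

```bash
python3 -m jog '[{"grip":1,"xyz":[-0.0005,0,0.001],"dr":[0,0,0]},{"grip":1,"xyz":[-0.0005,0,0.002],"dr":[0,0,0]},{"grip":1,"xyz":[-0.0005,0,0.002],"dr":[0,0,0]},{"grip":1,"xyz":[-0.0005,0,0.002],"dr":[0,0,0]}]'
python3 - <<'E'
from h import *
s=ctrl.get_state();snap('wrist','w9.png');snap('scene','s9.png')
print(s['wrist_torque'],s['contact_force'],s['eef_pos'])
im=cv2.imread('pics/w9.png'); c=im[80:240,230:410]; cv2.imwrite('pics/w9z.png',cv2.resize(c,None,fx=3.5,fy=3.5,interpolation=cv2.INTER_CUBIC))
im=cv2.imread('pics/s9.png'); c=im[170:290,230:370]; cv2.imwrite('pics/s9z.png',cv2.resize(c,None,fx=5,fy=5,interpolation=cv2.INTER_CUBIC))
E
```

```text
time: 11.75
eef_pos: [0.4316, 0.2248, 0.0517]
tcp_rot: [1.0, -0.013, 0.001, -0.001]
contact_force: [-7.1, -2.8, 20.5]
opening: 0.406
[-0.66958626  1.18040666 -0.12674873] [-7.13022969 -2.77784902 20.50445067] [0.43160028 0.22478754 0.05166505]
```

View pics/w9z.png

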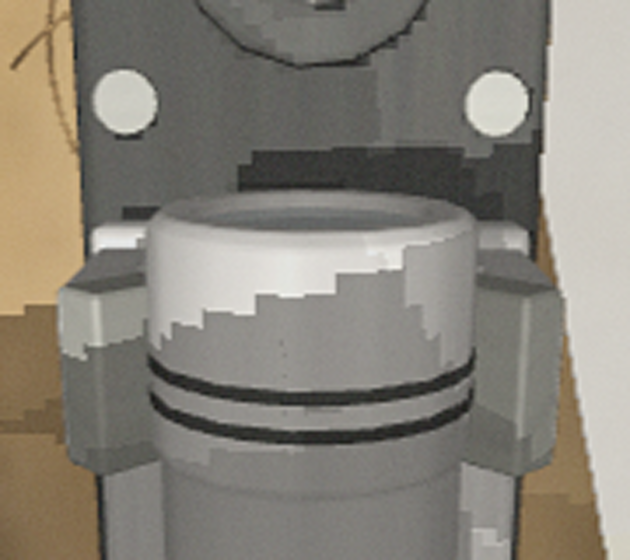

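View pics/s9z.png

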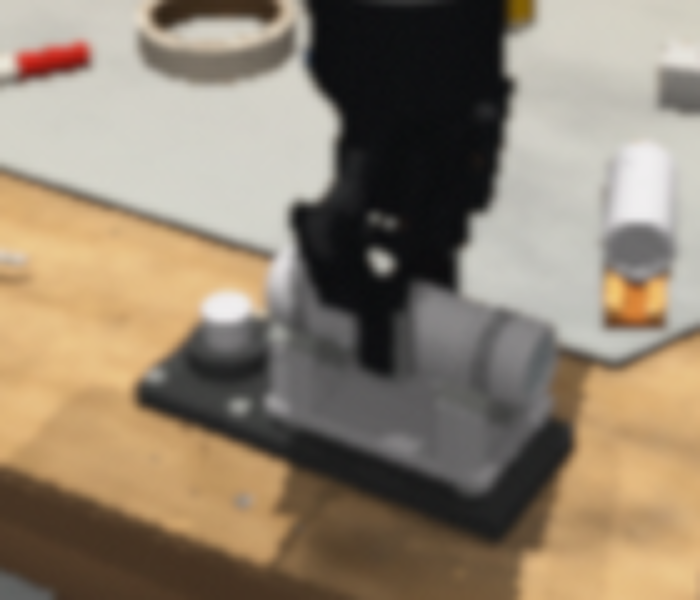

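Run:
```python
from h import *
s=ctrl.get_state();W=cam('wrist',s)
z=lambda u,v:(230+(u+.5)/3.5-.5,80+(v+.5)/3.5-.5)
for l,r,zz in(((60,292),(562,292),.064),((72,470),(550,470),.064)):
  a,b=ray(W,z(*l),zz),ray(W,z(*r),zz);print(a.round(4),b.round(4),((a+b)/2).round(4))
print('ring',ray(W,z(312,418),.0835),'rim top',ray(W,z(312,236),.0835))
print('rim sides at axis',ray(W,z(148,215),.0655),ray(W,z(476,215),.0655), ray(W,z(148,300),.0655),ray(W,z(476,300),.0655))
```

```text
[0.4057 0.2775 0.064 ] [0.4611 0.2761 0.064 ] [0.4334 0.2768 0.064 ]
[0.4052 0.2566 0.064 ] [0.4606 0.2552 0.064 ] [0.4329 0.2559 0.064 ]
ring [0.43322744 0.26853631 0.0835    ] rim top [0.43365356 0.28622095 0.0835    ]
rim sides at axis [0.41617581 0.2859602  0.0655    ] [0.45125025 0.28508481 0.0655    ] [0.41556341 0.27671271 0.0655    ] [0.4514169  0.27581192 0.0655    ]
```

At the stop: the yokes are centred on x of about 0.4334 and y of about 0.227, and the barrel is at 0.4335 / 0.2265. I'll ease the small side load before handing in.

```bash
python3 -m jog '[{"grip":1,"xyz":[-0.0007,0,0],"dr":[0,0,0]},{"grip":1,"xyz":[-0.0015,0,0],"dr":[0,0,0]},{"grip":1,"xyz":[-0.0015,0,0],"dr":[0,0,0]},{"grip":1,"xyz":[-0.0015,0,0],"dr":[0,0,0]}]'
```

```text
time: 12.18
eef_pos: [0.4316, 0.2248, 0.0517]
tcp_rot: [1.0, -0.013, 0.003, -0.001]
contact_force: [-4.5, -3.3, 16.1]
opening: 0.403
```

```bash
python3 -m jog '[{"grip":1,"xyz":[-0.001,0,0.0005],"dr":[0,0,0]},{"grip":1,"xyz":[-0.001,0,0.0005],"dr":[0,0,0]},{"grip":1,"xyz":[-0.001,0,0.0005],"dr":[0,0,0]},{"grip":1,"xyz":[-0.001,0,0.0005],"dr":[0,0,0]},{"grip":1,"xyz":[-0.001,0,0.0005],"dr":[0,0,0]},{"grip":1,"xyz":[-0.001,0,0.0005],"dr":[0,0,0]},{"grip":1,"xyz":[-0.001,0,0.0005],"dr":[0,0,0]},{"grip":1,"xyz":[-0.001,0,0.0005],"dr":[0,0,0]}]'
python3 - <<'E'
from h import *
snap('wrist','w10.png');snap('scene','s10.png');s=ctrl.get_state();print(s['contact_force'],s['eef_pos'])
im=cv2.imread('pics/w10.png');cv2.imwrite('pics/w10z.png',cv2.resize(im[80:240,230:410],None,fx=3.5,fy=3.5,interpolation=cv2.INTER_CUBIC))
E
```

```text
time: 12.85
eef_pos: [0.4316, 0.2248, 0.0517]
tcp_rot: [1.0, -0.013, 0.004, -0.001]
contact_force: [-2.0, -4.7, 16.8]
opening: 0.404
[-1.58170079 -3.47354001 16.68623108] [0.4315918  0.22481688 0.05173042]
```

View pics/w10z.png

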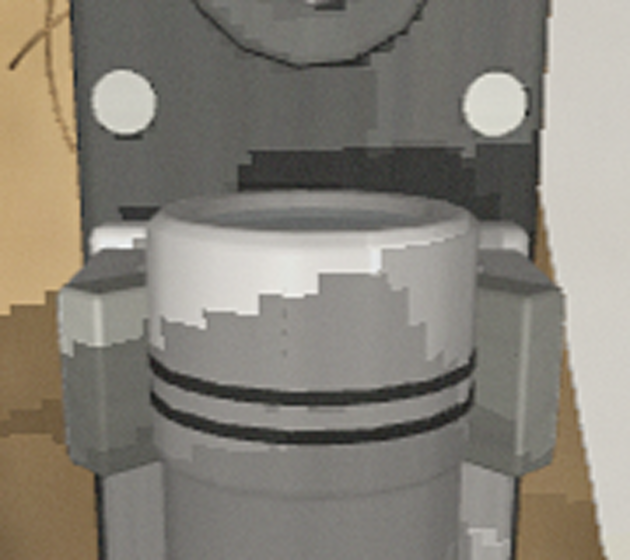

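The barrel (148 to 476) sits symmetrically between the yokes (60 to 562). The push is steady at about 17 N with a side load of about 2 N. Handing in.

```bash
python3 -c "
from plant import ctrl
print(ctrl.sign_off())"
```

```text
the job is handed in; nothing more can be done
None
```

I zeroed the gauge, then laid the long barrel in the V. I handed the job in at about 13 s with the arm still holding the barrel down.

- **Plunger:** I pushed it down first. It stopped hard at z ≈ 0.030 m with about 21 N on it, roughly 12 mm below where it was first touched.
- **Cradle:** It sank at about 7–11 N of push (readings plus the barrel's weight). It then stopped hard at TCP z ≈ 0.0517 m and stayed there. The final reading was 17 N down with about 2 N of side load, so both flanks should be carrying the barrel.
- **Centring:** In the last wrist measurement the barrel was within about 1 mm of the V centre, both along and across it. It had looked level in the scene view before I lowered it.
- **Sleeve:** I never touched it. It was still on its rest in the last scene view I looked at, taken at the cradle's stop.

**Checks that disagreed:**
- The overhead and wrist cameras differed by about 1–2 mm on where the gauge and barrel were. I used the barrel's position relative to the yokes in the wrist view.
- A lengthways load of about 3–5 N along the V remained at the end. I left it because the barrel was not moving.

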